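Turn the sampler lid to the coral flask and pack it

ROBOT

A 6-joint arm with a two-finger parallel gripper is mounted at the origin on the work surface. World frame = base frame: x ahead of the robot, y to its left, z up, the work surface at z = 0. Lengths are in m, angles in degrees, forces in N, time in s.
With the tool pointing down it reaches from about 0.4 to 0.825 m from the base axis. Payload 7 kg.
Tool frame: the origin (TCP) lies midway between the tips of the shut fingers; the grasp point (between the pads) lies hold_point_z behind it (hold_point_z is the distance from the TCP to the grasp point, in m); z points along the fingers, y is the line along which they close (so a half turn about z gives the same grasp; the last joint's range is limited). The gripper opens to 88 mm and grips with 3 to 60 N. Pads are 19 mm wide; open, the fingers measure 130 mm over their backs; the gripper's body (78 mm by 193 mm) begins 47 mm behind the grasp point.
Start: joints at [-51.904, 20.546, 0.682, 0, -70.136, -16.507], TCP at [0.248, -0.628, 0.227] pointing down, gripper open.
Joint ranges: [-176.03, 176.03], [-82.01, 121.73], [-58.28, 71.71], [-173.87, 95.51], [-174.79, -0.11], [-173.66, 173.66]. Speed limits (degrees/s): [136.94, 136.94, 172.46, 180, 180, 180].

INTERFACE

Orientations are given as [roll, pitch, yaw] about the fixed x, y, z axes, in that order (R = Rz(yaw) Ry(pitch) Rx(roll)).
In Python, from plant import * gives the robot as it stands.
- The arm moves only by the tool step_arm, never from a script. Its argument "steps" is a list that holds one entry, the list of rows, each a list of 6 numbers: the shift along the tool's x, y, z scaled (see below), then the turn, a rotation vector about the tool's x, y, z scaled (see below). In form: [[[tx, ty, tz, wx, wy, wz], ...]]. A call has 1 to 20 rows; each row is the pose to reach, as a shift and turn from the pose commanded when the call began, along the tool's axes at that moment; what a row does not reach only later rows make up. The controller multiplies each number of a shift by 100 mm and each number of a turn by 0.5 rad. A row lasts 1/10 s, in which the tool goes at most 50 mm and 8.59 degrees, less where a joint would pass 70% of its speed; a pose out of reach is approached as far as the arm can. A call with a number of a shift or a turn outside -1 to 1 is refused whole. A call with a gripper value outside its range is refused whole. "jaw" is the closure in counts, from 0 (fully open) to 255 (shut), set as the call begins (left out, the last holds). The fingers move at their own pace and stop on an object; the grip force is fixed at half the most. Time passes only in rows, so rows that repeat a pose let the fingers close. It gives the time, the measured TCP pose, the force, the opening and the grip force at its end, in the units of the state.
- get_obs(): the state, without advancing time (a new reading comes with each control period).
- snapshot(name): name is "scene" or "top" or "wrist"; returns (picture, depth): 384x512x3 uint8, red, green, blue; 384x512 float32, m along the optical axis (not along the pixel's ray), 0 where there is no reading.
- calibration(name): a dict with "mtx" (3x3 intrinsics, pixels), "rvec" (rotation vector, rad) and "tvec" (3), from world to camera coordinates, as OpenCV has them. Camera axes: x right, y down, z forward; pixel columns grow to the right and rows downward; lengths in m; the calibration is good to about 2 mm. The wrist camera is an equidistant fisheye: a pixel r from the principal point sees the ray r / f radians off the axis. A picture is of the moment at which its call begins: read the wrist's pose just before it. calibration takes no time and is no camera call; for the wrist camera it gives the pose at the moment of the call.
- close_job(): hands the job in; it is judged then, once.
The state is a dict: "clock": time; "joint_pos": joint angles; "qvel": joint speeds; "tau": joint torques, N m; "tool_pos": TCP position; "orientation": TCP orientation; "force": force on the tool from outside, world axes, zero at the start; "moment": the same for the moment, N m; "opening": finger opening in m; "gripper_force": force on a finger pad.
Only numpy, scipy, OpenCV 4.12 (cv2) and the standard library are available. Lean on these libraries where they do the work, as an engineer would, in place of code of your own. Each camera call takes 0.05 s, during which the arm holds its last target. There are 200 camera calls.

TASK

Turn the clear lid of the round bath-oil sampler until its pie-shaped opening sits still and squarely over the coral-red flask, then lift that flask out through the opening and, keeping it upright, set it down gently, standing in the empty half of the gift box. Leave the other three flasks in their compartments and do not disturb the other goods on the table.

Things in the scene. Friction and masses are not known exactly. Their poses are not given: they have to be found in the camera images.
- sampler: round display drum, fixed, 230 mm across, walnut foot and band, clear wall above 50 mm. Origin: centre of its underside, z up. Floor 10 mm above the table, lid from 95 to 100 mm. Five 72-degree compartments, split by 45 mm high walls: a blank one (walnut block) towards its own +x, the others at +72, +144, -144, -72 degrees (counter-clockwise) with one flask each, in any order, about 72 mm from the centre
- lid (a joint): turn of the lid about the sampler's vertical axis, rad, positive counter-clockwise from above. 0: opening over the blank compartment. Limits -2.8 and 2.8, so the flasks are at about 1.26, 2.51, -2.51, -1.26. Stiff (about 0.12 N m), stays where left; starts within 0.35 of 0. The lid is a clear 5 mm disc with a brass rim; it does not lift off
- opening (a point): point on the lid's upper face (100 mm above the table) in the middle of its opening, 72 mm from the turning axis; turns with the lid. The opening is a 66-degree pie slice with brass-edged sides, from 26 to 107 mm from the turning axis. This point's x axis points outward from the turning axis, z up
- bar (a point): centre of the top of the lid's brass bar handle, on the turning axis, 130 mm above the table. The bar is 80 mm long, 14 mm wide and stands 30 mm above the lid's upper face. Its length lies along this point's y axis, at right angles to the direction of the opening (this point's x axis)
- coral_flask: coral-red flask to be packed, 81 mm tall, 84 to 170 g. Origin: centre of its underside, z up. Round body 44 mm across up to 34 mm high, sloping in to a thin neck, then a round coral-red stopper, to hold it by, 20 mm across from 53 to 81 mm high. In the sampler its top is 91 mm above the table, 4 mm under the lid
- blue_flask: dark blue bath-oil flask like the coral one, standing in another compartment of the sampler; must stay in its compartment
- amber_flask: amber yellow bath-oil flask like the coral one, standing in another compartment of the sampler; must stay in its compartment
- green_flask: green bath-oil flask like the coral one, standing in another compartment of the sampler; must stay in its compartment
- gift_box: open kraft-coloured gift box, fixed, 120 mm (its x) by 180 mm (its y), walls 45 mm high and 5 mm thick. Origin: centre of its underside. A 4 mm divider 42 mm high runs along its x through the middle; the half towards its +y holds two wrapped soaps, the half towards its -y is empty
- empty_half (a point): centre of the floor of the gift box's empty half, 5 mm above the table; axes as the gift box's. The empty half measures 110 mm along x and 83 mm along y
- paperweight_pink: glass dome paperweight with pink inside, 72 mm across, 35 mm high; leave alone
- paperweight_blue: glass dome paperweight with blue inside, 72 mm across, 35 mm high; leave alone
- saucer: blue ceramic saucer, 100 mm across, 16 mm high; leave alone
- mug: white mug, 82 mm across, 90 mm high; leave alone
- candle: amber jar candle with brass lid, 72 mm across, 85 mm high; leave alone
- books: stack of three books, 150 by 200 mm, 51 mm high, blue on top; leave alone
Mind the look-alikes: they are no part of the job. There is more than one size of the gift_box; the job needs the smaller.

How it is judged (in metres and radians):
On the way, in this order (a step that is already met when the one before it is completed fails the run):
1. the lid's opening stands still, squarely over the coral flask (centres within 16 mm), the flask still in its compartment (horizontal distance between opening and coral_flask below 0.016 m and velocity of joint lid between -0.05 and 0.05 rad/s and height (world z) of coral_flask below 0.014 m), for 0.3 s.
2. the coral flask is lifted out through the opening, clear of the lid (height (world z) of coral_flask above 0.102 m), for 0.1 s.
At the end, for the whole second after the job is handed in: The coral flask stands upright (within 0.1 rad), at rest and released, on the floor of the gift box's empty half (within 35 mm along x and 22 mm along y of its centre); the other three flasks still stand in their compartments and each of the other goods lies within 30 mm of where it was (x of coral_flask in the frame of empty_half between -0.035 and 0.035 m and y of coral_flask in the frame of empty_half between -0.022 and 0.022 m and height (world z) of coral_flask below 0.012 m and angle between coral_flask's own z axis and vertical below 0.1 rad and linear speed of coral_flask below 0.02 m/s and contact force between coral_flask and the fingers below 0.05 N and horizontal distance between each of blue_flask, amber_flask, green_flask and sampler below 0.095 m and angle between each of blue_flask, amber_flask, green_flask's own z axis and vertical below 0.2 rad and height (world z) of each of blue_flask, amber_flask, green_flask below 0.02 m and distance of each of paperweight_pink, paperweight_blue, saucer, mug, candle, books from where it was at the start of the episode below 0.03 m); the robot touches nothing.
It fails at once if the coral flask is tipped more than 0.7 rad (angle between coral_flask's own z axis and vertical above 0.7 rad).
It fails at once if the coral flask is dropped into the gift box (faster than 0.6 m/s over its floor) (x of coral_flask in the frame of empty_half between -0.035 and 0.035 m and y of coral_flask in the frame of empty_half between -0.022 and 0.022 m and height (world z) of coral_flask below 0.07 m and linear speed of coral_flask above 0.6 m/s).
It fails at once if another flask is moved more than 50 mm, out of its compartment (distance of any of blue_flask, amber_flask, green_flask from where it was at the start of the episode above 0.05 m).
It fails at once if one of the other goods is shifted more than 30 mm (distance of any of paperweight_pink, paperweight_blue, saucer, mug, candle, books from where it was at the start of the episode above 0.03 m).
It also fails if it takes over 64 s, if anything falls off the work surface, if the arm or the gripper's body presses on something with over 40 N, if the wrist force passes 120 N, or if a joint passes its speed limit or range.

## Working session

There is one attempt and no reset: what is moved stays moved. The work goes in short steps, Python scripts to look and compute and a tool call to move; the robot and the scene stay as the last step left them, time stands still between calls to the robot, and variables do not carry over. Pictures are saved under pics/ and viewed, at most 10 in all, crops included, and the job is handed in when it is done.

Besides the shell and the picture viewer there is one more tool, called by a JSON object that holds its "op" and its "data". step_arm: Moves the arm, as the interface text tells. Its arguments: {"type":"object","properties":{"steps":{"type":"array","items":{"type":"array","items":{"type":"array","items":{"type":"number","minimum":-1,"maximum":1}}}},"jaw":{"type":"number"}},"required":["steps"]}

```bash
mkdir -p pics; cat > h.py <<'E'
from plant import *
import numpy as np, cv2
def cam(n):
    c=calibration(n); return np.array(c["mtx"],float),cv2.Rodrigues(np.array(c["rvec"],float))[0],np.array(c["tvec"],float).ravel()
def on_plane(n,uv,z,c=None):
    K,R,t=c or cam(n); out=[]
    for u,v in np.atleast_2d(uv).astype(float):
        x=(u-K[0,2])/K[0,0]; y=(v-K[1,2])/K[1,1]
        if n=="wrist":
            r=np.hypot(x,y); s=np.sin(r)/max(r,1e-9); d=np.array([x*s,y*s,np.cos(r)])
        else: d=np.array([x,y,1.])
        o=-R.T@t; w=R.T@d; out.append(o+w*(z-o[2])/w[2])
    return np.array(out)
def save(n,p,crop=None,k=1):
    im,d=snapshot(n); 
    np.save("pics/%s.npy"%p,d); cv2.imwrite("pics/%s_raw.png"%p,im[:,:,::-1])
    if crop: x0,y0,x1,y1=crop; im=im[y0:y1,x0:x1]
    cv2.imwrite("pics/%s.png"%p,cv2.resize(im[:,:,::-1],None,fx=k,fy=k,interpolation=cv2.INTER_CUBIC))
    return im,d
E
python3 - <<'E'
from h import *
save("top","top1",None,1.5); save("scene","sc1",None,1.5)
print(get_obs()); print(cam("top"))
E
```

```text
{'clock': 0.1, 'joint_pos': array([-5.19046999e+01,  2.05854517e+01,  6.38472389e-01, -1.63812481e-02,
       -7.01365452e+01, -1.65078792e+01]), 'qvel': array([-0.03663438, -0.13818438,  0.20954124,  0.05751323, -0.04675127,
        0.02379765]), 'tau': array([-1.04226827e-03, -5.84162199e+01,  2.93752849e+01,  7.01546565e+00,
        1.01941256e-02, -6.34711841e-05]), 'tool_pos': array([ 0.24815816, -0.62724997,  0.22573768]), 'orientation': array([ 1.79915542e+02, -8.96965484e-03, -1.58418150e+02]), 'force': array([ 0.05066953,  0.07925472, -0.77660629]), 'moment': array([-0.02139084,  0.00835862,  0.00269403]), 'gripper_force': 0.0, 'opening': 0.0878453088522616}
(array([[462.60162599,   0.        , 258.15730822],
       [  0.        , 462.60162599, 192.87820816],
       [  0.        ,   0.        ,   1.        ]]), array([[-0.00536955, -0.99998198, -0.00268331],
       [-0.99670977,  0.00556896, -0.08086175],
       [ 0.08087523,  0.00224029, -0.99672172]]), array([-0.01850245,  0.54998798,  1.59872452]))
```

View pics/top1.png

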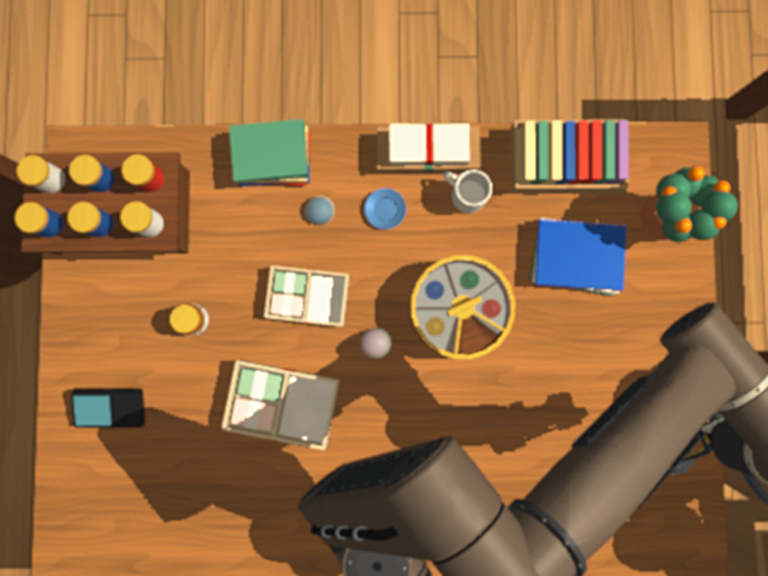

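View pics/sc1.png

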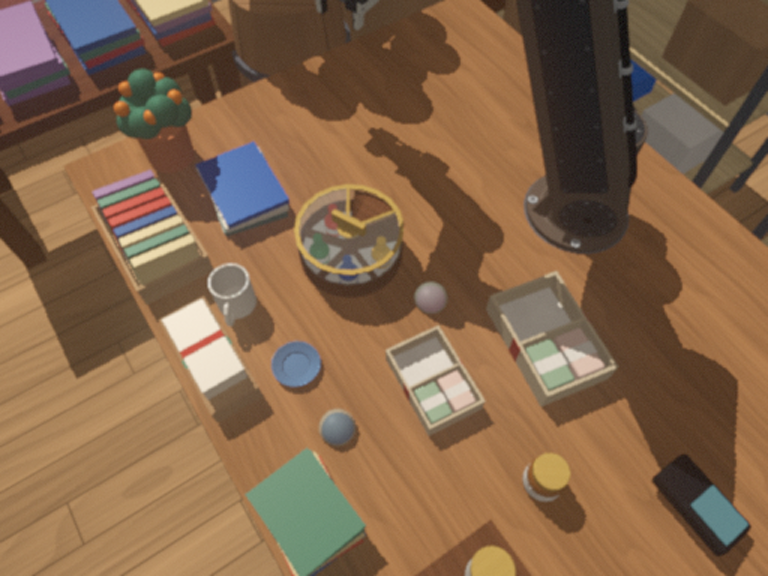

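The top view shows the sampler at (463,307), with flasks coral (491,309), green (469,280), blue (435,290) and amber (435,326). The opening is over the walnut block at about (480,340). The small box is at (306,296) with its empty half on the right; the big box at (280,405) is the look-alike. Other red things are the red books at (590,150) and the jar at (150,180); coral is the one inside the drum. Next I'll take close crops.

```bash
python3 - <<'E'
import cv2,numpy as np
im=cv2.imread("pics/top1_raw.png")
a=cv2.resize(im[165:245,268:350],(533,520),interpolation=cv2.INTER_CUBIC)   # 6.5x
b=cv2.resize(im[170:225,170:240],(420,330),interpolation=cv2.INTER_CUBIC)[:, :260+160]
b=cv2.resize(im[170:225,170:240],None,fx=3.8,fy=3.8,interpolation=cv2.INTER_CUBIC)
o=np.zeros((520,800,3),np.uint8); o[:,:533]=a; o[:b.shape[0],533:533+b.shape[1]]=b[:,:267]
cv2.imwrite("pics/crop1.png",o)
E
```

```text
(no output)
```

View pics/crop1.png

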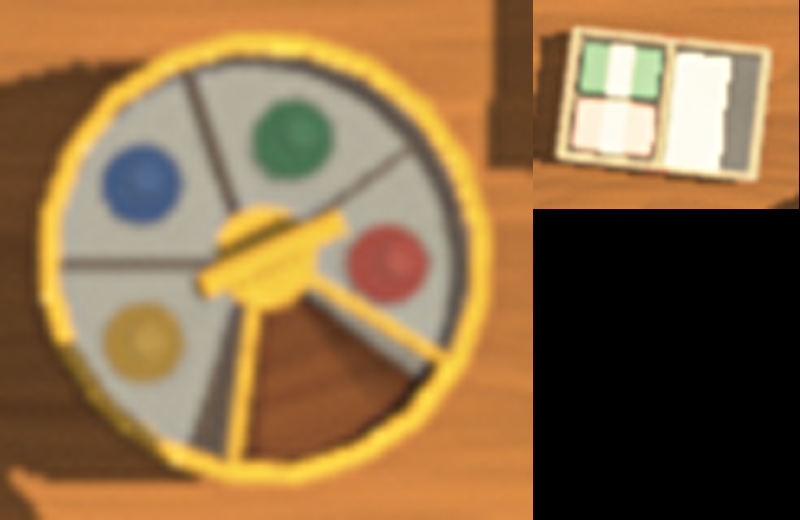

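```bash
python3 - <<'E'
from h import *
A=lambda p:[(268+x/6.5-.0,165+y/6.5) for x,y in p]
B=lambda p:[(170+(x-533)/3.8,170+y/3.8) for x,y in p]
c=on_plane("top",A([(265,258)]),.1)[0]
bar=on_plane("top",A([(205,285),(340,218)]),.13)
fl=on_plane("top",A([(388,264),(292,139),(142,184),(143,342)]),.040)
print("c",c,"bar",bar,bar.mean(0)); d=bar[1]-bar[0]
print("bar angle",np.degrees(np.arctan2(d[1],d[0])),np.linalg.norm(d))
for n,f in zip("coral green blue amber".split(),fl):
    e=f-c; print(n,f,np.hypot(*e[:2]),np.degrees(np.arctan2(e[1],e[0])))
ed=on_plane("top",A([(312,278),(442,358),(252,310),(235,460)]),.1)
for i in (0,2):
    e=ed[i+1]-ed[i]; print("edge",np.degrees(np.arctan2(e[1],e[0])),ed[i+1]-c, np.degrees(np.arctan2(*(ed[i+1]-c)[1::-1])))
b=on_plane("top",B([(572,28),(770,48),(757,180),(557,160)]),.045); print(b,b.mean(0))
y=b[0]+b[3]-b[1]-b[2]; y/=np.linalg.norm(y); print("boxy",y,np.linalg.norm(b[0]-b[1]),np.linalg.norm(b[0]-b[3])); print("empty half", b.mean(0)-y*(.002+.0415))
E
```

```text
c [ 0.50318812 -0.18988897  0.1       ] bar [[ 0.48814878 -0.15639553  0.13      ]
 [ 0.52145475 -0.22463353  0.13      ]] [ 0.50480176 -0.19051453  0.13      ]
bar angle -63.98367255580624 0.07593229568023727
coral [ 0.50292612 -0.26165688  0.04      ] 0.07176839473512532 -90.20916659359915
green [ 0.56997259 -0.21162259  0.04      ] 0.07023186914797525 -18.02640815383718
blue [ 0.54633166 -0.13133601  0.04      ] 0.07273110343732887 53.6161167745561
amber [ 0.4622035  -0.13094902  0.04      ] 0.07178897084929739 124.81329651416029
edge -122.10628613970053 [-0.05160441 -0.08959976  0.        ] -119.93951581618921
edge 172.7468165943892 [-0.10288681  0.01673423  0.        ] 170.76190650183156
[[0.60346851 0.24809784 0.045     ]
 [0.58411503 0.06750804 0.045     ]
 [0.46405958 0.07938323 0.045     ]
 [0.48315902 0.26070802 0.045     ]] [0.53370053 0.16392428 0.045     ]
boxy [0.10565392 0.99440296 0.        ] 0.1816238764424326 0.12096854818378
empty half [0.52910459 0.12066775 0.045     ]
```

```bash
cat >> h.py <<'E'
def plan(tgt,yaw,cur=None):
    if cur is None:
        o=get_obs(); p=np.array(o["tool_pos"]); y=o["orientation"][2]; print("at",p.round(4),np.round(o["orientation"],2))
    else: p,y=np.array(cur[:3],float),cur[3]
    dy=(yaw-y+180)%360-180; d=np.array(tgt)-p
    for n in range(1,12):
        rows=[]
        for i in range(n):
            a=np.radians(y+dy*i/n); s=d/n
            rows.append([*(np.array([np.cos(a)*s[0]+np.sin(a)*s[1],np.sin(a)*s[0]-np.cos(a)*s[1],-s[2]])*10),0,0,-np.radians(dy/n)/.5])
        if np.abs(rows).max()<=1: break
    print(np.array(rows).round(3))
E
python3 - <<'E'
from h import *
import plant
print([n for n in dir(plant) if not n.startswith('__')]); print(getattr(plant,'hold_point_z',None))
plan((.504,-.190,.227),-64)
E
```

```text
['PlanningError', 'calibration', 'close_job', 'get_obs', 'hold_point_z', 'snapshot']
0.0188
at [ 0.2482 -0.6272  0.2257] [ 1.7992e+02 -1.0000e-02 -1.5842e+02]
[[-0.665  0.521 -0.002  0.     0.    -0.549]
 [-0.781  0.321 -0.002  0.     0.    -0.549]
 [-0.839  0.097 -0.002  0.     0.    -0.549]
 [-0.834 -0.134 -0.002  0.     0.    -0.549]
 [-0.766 -0.355 -0.002  0.     0.    -0.549]
 [-0.641 -0.549 -0.002  0.     0.    -0.549]]
```

{"op": "step_arm", "data": {"steps": [[[-0.33, 0.26, 0, 0, 0, -0.275], [-0.665, 0.52, 0, 0, 0, -0.55], [-0.665, 0.52, 0, 0, 0, -0.55]]]}}

```text
clock: 0.4
tool_pos: [0.2927, -0.5516, 0.2266]
orientation: [180.0, 0.1, -142.2]
force: [-0.5, -0.8, 0.2]
opening: 0.0877
gripper_force: 0.0
```

{"op": "step_arm", "data": {"steps": [[[-0.39, 0.16, 0, 0, 0, -0.275], [-0.78, 0.32, 0, 0, 0, -0.55], [-0.78, 0.32, 0, 0, 0, -0.55]]]}}

```text
clock: 0.7
tool_pos: [0.3353, -0.4791, 0.2267]
orientation: [-180.0, 0.0, -126.5]
force: [0.7, 0.1, 1.5]
opening: 0.0879
gripper_force: 0.0
```

{"op": "step_arm", "data": {"steps": [[[-0.42, 0.05, 0, 0, 0, -0.275], [-0.84, 0.1, 0, 0, 0, -0.55], [-0.84, 0.1, 0, 0, 0, -0.55]]]}}

```text
clock: 1.0
tool_pos: [0.3777, -0.4063, 0.2267]
orientation: [-180.0, 0.0, -110.8]
force: [-0.5, -0.2, -0.2]
opening: 0.0879
gripper_force: 0.0
```

{"op": "step_arm", "data": {"steps": [[[-0.42, -0.07, 0, 0, 0, -0.275], [-0.83, -0.13, 0, 0, 0, -0.55], [-0.83, -0.13, 0, 0, 0, -0.55]]]}}

```text
clock: 1.3
tool_pos: [0.4197, -0.3338, 0.2266]
orientation: [-180.0, 0.0, -95.0]
force: [0.1, -0.7, 0.8]
opening: 0.0878
gripper_force: 0.0
```

{"op": "step_arm", "data": {"steps": [[[-0.38, -0.18, 0, 0, 0, -0.275], [-0.77, -0.355, 0, 0, 0, -0.55], [-0.77, -0.355, 0, 0, 0, -0.55]]]}}

```text
clock: 1.6
tool_pos: [0.4624, -0.2607, 0.2265]
orientation: [-180.0, 0.0, -79.3]
force: [-0.1, -1.0, -0.6]
opening: 0.0878
gripper_force: 0.0
```

{"op": "step_arm", "data": {"steps": [[[-0.32, -0.27, 0, 0, 0, -0.275], [-0.64, -0.55, 0, 0, 0, -0.55], [-0.64, -0.55, 0, 0, 0, -0.55], [-0.64, -0.55, 0, 0, 0, -0.55], [-0.64, -0.55, 0, 0, 0, -0.55]]]}}

```text
clock: 2.1
tool_pos: [0.5028, -0.1908, 0.2263]
orientation: [180.0, 0.0, -64.0]
force: [-0.3, -0.7, -0.4]
opening: 0.0875
gripper_force: 0.0
```

```bash
python3 - <<'E'
from h import *
plan((.504,-.190,.227),-64)
c=cam("wrist"); save("wrist","w1",None,1.5)
import pickle; pickle.dump(c,open("w1.pkl","wb")); print(c[0],-c[1].T@c[2])
E
```

```text
at [ 0.5028 -0.1908  0.2263] [ 1.7996e+02  2.0000e-02 -6.4020e+01]
[[-0.002 -0.014 -0.007  0.     0.    -0.001]]
[[297.31863964   0.         257.39005955]
 [  0.         297.31863964 194.36315924]
 [  0.           0.           1.        ]] [ 0.53895507 -0.26730081  0.38457588]
```

View pics/w1.png

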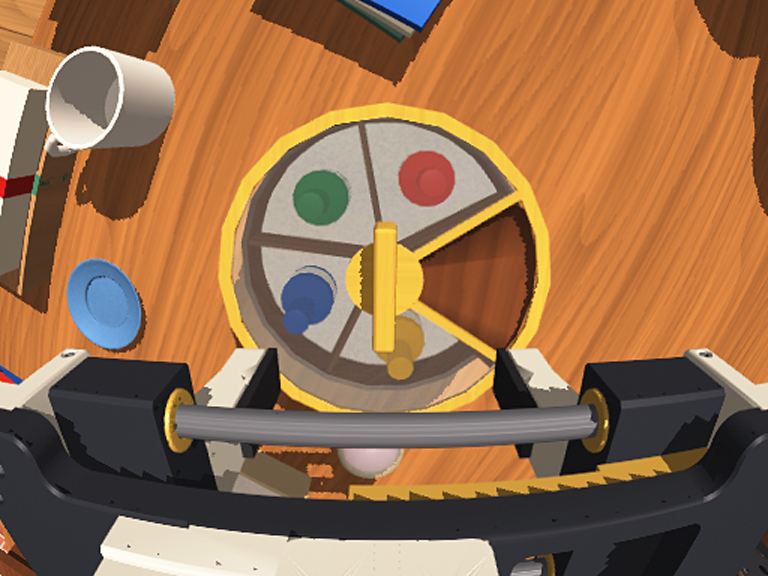

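The wrist view shows the bar top from (386,228) to (384,351), aligned across the fingers. The stoppers are at coral (437,181), green (315,203), blue (295,321) and amber (401,369).

```bash
python3 - <<'E'
from h import *
import pickle; c=pickle.load(open("w1.pkl","rb"))
f=lambda p,z:on_plane("wrist",np.array(p)/1.5,z,c)
b=f([(386,228),(384,351)],.13); d=b[0]-b[1]; print(b,b.mean(0),np.linalg.norm(d),np.degrees(np.arctan2(d[1],d[0])))
s=f([(437,181),(315,203),(295,321),(401,369)],.091); print(s); m=b.mean(0)
for p in s: e=p-m; print(np.hypot(*e[:2]),np.degrees(np.arctan2(e[1],e[0])))
E
```

```text
[[ 0.51942166 -0.22699887  0.13      ]
 [ 0.48639763 -0.15613605  0.13      ]] [ 0.50290965 -0.19156746  0.13      ] 0.07818008191151626 -65.01318430024553
[[ 0.50022061 -0.26399616  0.091     ]
 [ 0.5663968  -0.2158      0.091     ]
 [ 0.54609801 -0.13209436  0.091     ]
 [ 0.46048751 -0.1311783   0.091     ]]
0.07247859779639938 -92.12622753965553
0.06795465484887371 -20.891455070694917
0.07350022724637789 54.01347906546651
0.07380032338358608 125.08724827886779
```

{"op": "step_arm", "data": {"steps": [[[0, 0, 0.3, 0, 0, 0], [0, 0, 0.6, 0, 0, 0], [0, 0, 0.8, 0, 0, 0], [0, 0, 0.8, 0, 0, 0]]]}}

```text
clock: 2.55
tool_pos: [0.5008, -0.1908, 0.1439]
orientation: [179.7, 0.2, -64.0]
force: [0.0, 0.1, 1.2]
opening: 0.0873
gripper_force: 0.0
```

{"op": "step_arm", "data": {"steps": [[[0, 0, 0.1, 0, 0, 0], [0, 0, 0.2, 0, 0, 0], [0, 0, 0.3, 0, 0, 0], [0, 0, 0.4, 0, 0, 0], [0, 0, 0.4, 0, 0, 0]]]}}

```text
clock: 3.05
tool_pos: [0.5023, -0.1899, 0.1051]
orientation: [179.9, 0.1, -63.9]
force: [0.5, -0.2, 0.8]
opening: 0.0878
gripper_force: 0.0
```

{"op": "step_arm", "data": {"steps": [[[0, 0, 0, 0, 0, 0], [0, 0, 0, 0, 0, 0], [0, 0, 0, 0, 0, 0], [0, 0, 0, 0, 0, 0], [0, 0, 0, 0, 0, 0], [0, 0, 0, 0, 0, 0], [0, 0, 0, 0, 0, 0], [0, 0, 0, 0, 0, 0], [0, 0, 0, 0, 0, 0], [0, 0, 0, 0, 0, 0]]], "jaw": 255}}

```text
clock: 4.05
tool_pos: [0.504, -0.1897, 0.1066]
orientation: [-179.9, -0.0, -63.9]
force: [-0.7, 3.4, -3.4]
opening: 0.0139
gripper_force: 29.9
```

{"op": "step_arm", "data": {"steps": [[[0, 0, 0, 0, 0, -0.05], [0, 0, 0, 0, 0, -0.15], [0, 0, 0, 0, 0, -0.25], [0, 0, 0, 0, 0, -0.35], [0, 0, 0, 0, 0, -0.45], [0, 0, 0, 0, 0, -0.55], [0, 0, 0, 0, 0, -0.65], [0, 0, 0, 0, 0, -0.74]]]}}

```text
clock: 4.85
tool_pos: [0.5037, -0.1898, 0.1066]
orientation: [-180.0, -0.0, -42.5]
force: [2.6, 0.9, -1.9]
opening: 0.0138
gripper_force: 29.9
```

{"op": "step_arm", "data": {"steps": [[[0, 0, 0, 0, 0, -0.1], [0, 0, 0, 0, 0, -0.2], [0, 0, 0, 0, 0, -0.3], [0, 0, 0, 0, 0, -0.4], [0, 0, 0, 0, 0, -0.5], [0, 0, 0, 0, 0, -0.6], [0, 0, 0, 0, 0, -0.7], [0, 0, 0, 0, 0, -0.74]]]}}

```text
clock: 5.65
tool_pos: [0.5036, -0.19, 0.1066]
orientation: [-180.0, -0.0, -21.3]
force: [1.6, -0.3, -1.4]
opening: 0.0138
gripper_force: 29.9
```

{"op": "step_arm", "data": {"steps": [[[0, 0, 0, 0, 0, -0.1], [0, 0, 0, 0, 0, -0.2], [0, 0, 0, 0, 0, -0.3], [0, 0, 0, 0, 0, -0.4], [0, 0, 0, 0, 0, -0.5], [0, 0, 0, 0, 0, -0.6], [0, 0, 0, 0, 0, -0.7], [0, 0, 0, 0, 0, -0.74], [0, 0, 0, 0, 0, -0.74], [0, 0, 0, 0, 0, -0.74], [0, 0, 0, 0, 0, -0.74]]]}}

```text
clock: 6.75
tool_pos: [0.5036, -0.1902, 0.1066]
orientation: [180.0, -0.0, -0.3]
force: [3.6, -3.9, -4.0]
opening: 0.0138
gripper_force: 29.9
```

```bash
python3 - <<'E'
from h import *
import pickle
c=cam("wrist"); save("wrist","w2",None,1.5); pickle.dump(c,open("w2.pkl","wb")); o=get_obs(); print(o["tool_pos"],o["orientation"],o["moment"],o["joint_pos"])
E
```

```text
[ 0.50357311 -0.19021961  0.10656404] [ 1.79977453e+02 -2.37520665e-02 -3.03656143e-01] [-1.61501804 -1.2115488   0.04050061] [ 1.97021302e-01  1.41640857e+01 -2.57690894e+01  2.96834497e-02
 -5.00432746e+01  8.94802596e+01]
```

View pics/w2.png

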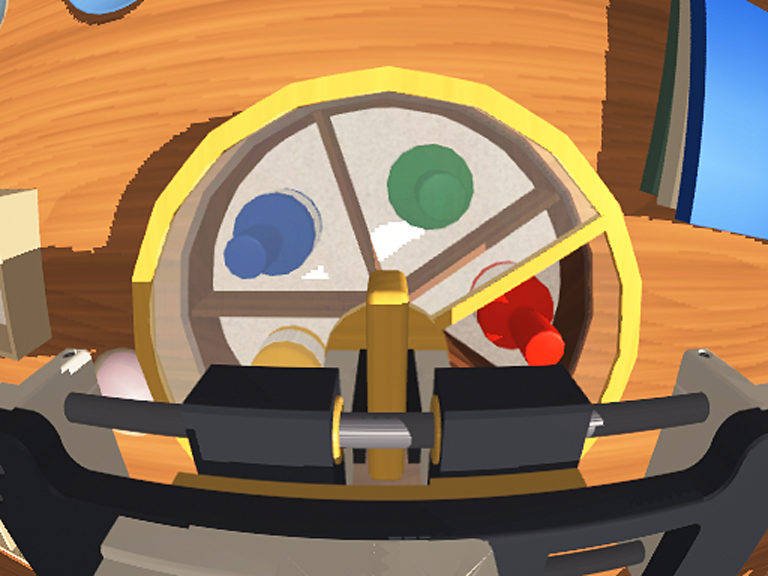

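```bash
python3 - <<'E'
from h import *
import pickle; c=pickle.load(open("w2.pkl","rb"))
f=lambda p,z:on_plane("wrist",np.array(p)/1.5,z,c)
e=f([(452,314),(598,221)],.1); m=np.array([.5036,-.1902]); print(e,[np.degrees(np.arctan2(*(q[:2]-m)[::-1])) for q in e])
s=f([(544,346)],.091)[0]; d=s[:2]-m; print(s,np.hypot(*d),np.degrees(np.arctan2(d[1],d[0])))
E
```

```text
[[ 0.5238228  -0.2167457   0.1       ]
 [ 0.56270302 -0.27595676  0.1       ]] [np.float64(-52.699455078394124), np.float64(-55.425631732039236)]
[ 0.50430608 -0.26124888  0.091     ] 0.07105238762189556 -89.43061305735932
```

{"op": "step_arm", "data": {"steps": [[[0, 0, 0, 0, 0, 0], [0, 0, 0, 0, 0, 0], [0, 0, 0, 0, 0, 0], [0, 0, 0, 0, 0, 0], [0, 0, -0.2, 0, 0, 0], [0, 0, -0.5, 0, 0, 0], [0, 0, -0.8, 0, 0, 0], [0, 0, -0.8, 0, 0, 0]]], "jaw": 168}}

```text
clock: 7.6
tool_pos: [0.5056, -0.1904, 0.1909]
orientation: [179.9, -0.4, -0.2]
force: [0.4, -0.3, 0.0]
opening: 0.0301
gripper_force: 0.0
```

```bash
python3 - <<'E'
from h import *
plan((.5035,-.264,.187),-90)
E
```

```text
at [ 0.5056 -0.1904  0.1909] [179.93  -0.39  -0.23]
[[-0.005  0.184  0.01   0.     0.     0.783]
 [ 0.066  0.172  0.01   0.     0.     0.783]
 [ 0.127  0.134  0.01   0.     0.     0.783]
 [ 0.168  0.075  0.01   0.     0.     0.783]]
```

{"op": "step_arm", "data": {"steps": [[[0, 0.09, 0, 0, 0, 0.28], [0, 0.18, 0, 0, 0, 0.56], [0, 0.18, 0, 0, 0, 0.78], [0, 0.18, 0, 0, 0, 0.78]]]}}

```text
clock: 8.0
tool_pos: [0.5028, -0.208, 0.1861]
orientation: [180.0, 0.0, -22.7]
force: [-0.3, -0.5, -0.4]
opening: 0.03
gripper_force: 0.0
```

{"op": "step_arm", "data": {"steps": [[[0.03, 0.09, 0, 0, 0, 0.28], [0.065, 0.17, 0, 0, 0, 0.56], [0.065, 0.17, 0, 0, 0, 0.78], [0.065, 0.17, 0, 0, 0, 0.78]]]}}

```text
clock: 8.4
tool_pos: [0.5024, -0.2261, 0.1862]
orientation: [180.0, 0.0, -44.9]
force: [-0.3, -0.1, 0.3]
opening: 0.03
gripper_force: 0.0
```

{"op": "step_arm", "data": {"steps": [[[0.06, 0.07, 0, 0, 0, 0.28], [0.13, 0.135, 0, 0, 0, 0.56], [0.13, 0.135, 0, 0, 0, 0.78], [0.13, 0.135, 0, 0, 0, 0.78]]]}}

```text
clock: 8.8
tool_pos: [0.5022, -0.2448, 0.1863]
orientation: [180.0, 0.0, -67.1]
force: [0.8, 0.5, 0.2]
opening: 0.03
gripper_force: 0.0
```

{"op": "step_arm", "data": {"steps": [[[0.08, 0.04, 0, 0, 0, 0.28], [0.17, 0.075, 0, 0, 0, 0.56], [0.17, 0.075, 0, 0, 0, 0.78], [0.17, 0.075, 0, 0, 0, 0.78], [0.17, 0.075, 0, 0, 0, 0.78], [0.17, 0.075, 0, 0, 0, 0.78]]]}}

```text
clock: 9.4
tool_pos: [0.502, -0.2632, 0.1866]
orientation: [180.0, 0.0, -89.4]
force: [0.2, 0.1, -0.6]
opening: 0.0299
gripper_force: 0.0
```

```bash
python3 - <<'E'
from h import *
import pickle
plan((.5035,-.264,.187),-90)
c=cam("wrist"); save("wrist","w3",None,1.5); pickle.dump(c,open("w3.pkl","wb"))
E
```

```text
at [ 0.502  -0.2632  0.1866] [180.     0.   -89.36]
[[ 0.008 -0.015 -0.004  0.     0.     0.022]]
```

View pics/w3.png

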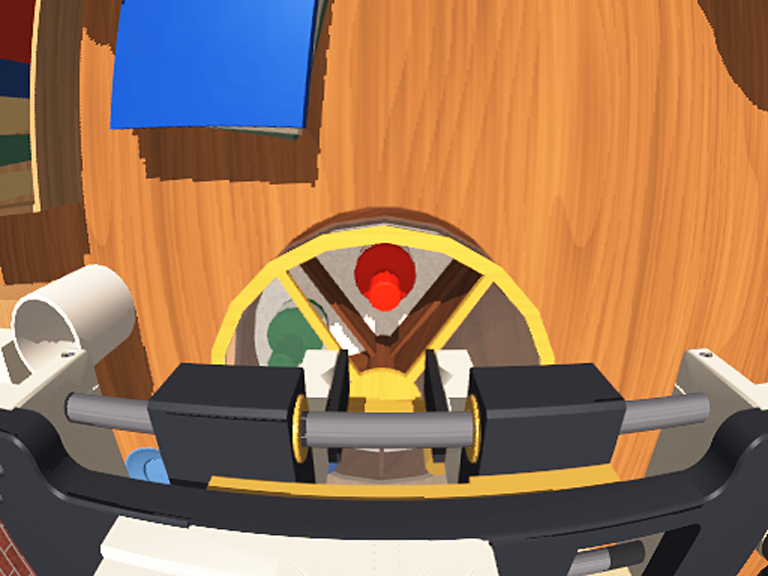

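The coral flask (384,290) lies squarely in the opening, whose edges reach the rim at (290,272) and (490,278).

```bash
python3 - <<'E'
from h import *
import pickle; c=pickle.load(open("w3.pkl","rb"))
f=lambda p,z:on_plane("wrist",np.array(p)/1.5,z,c)
print(f([(384,292)],.091), f([(290,272),(490,278)],.1), f([(385,272)],.04))
E
```

```text
[[ 0.50234904 -0.2647724   0.091     ]] [[ 0.5568578  -0.27936188  0.1       ]
 [ 0.44067319 -0.27693609  0.1       ]] [[ 0.5018658  -0.26294779  0.04      ]]
```

{"op": "step_arm", "data": {"steps": [[[0.02, 0.01, 0.2, 0, 0, 0.02], [0.02, 0.01, 0.4, 0, 0, 0.02], [0.02, 0.01, 0.6, 0, 0, 0.02], [0.02, 0.01, 0.7, 0, 0, 0.02], [0.02, 0.01, 0.8, 0, 0, 0.02], [0.02, 0.01, 0.8, 0, 0, 0.02], [0.02, 0.01, 0.8, 0, 0, 0.02]]]}}

```text
clock: 10.15
tool_pos: [0.5014, -0.2656, 0.1071]
orientation: [-180.0, -0.0, -90.2]
force: [-0.1, -0.1, -0.1]
opening: 0.03
gripper_force: 0.0
```

{"op": "step_arm", "data": {"steps": [[[0, 0, 0.1, 0, 0, 0], [0, 0, 0.2, 0, 0, 0], [0, 0, 0.3, 0, 0, 0], [0, 0, 0.4, 0, 0, 0], [0, 0, 0.4, 0, 0, 0], [0, 0, 0.4, 0, 0, 0]]]}}

```text
clock: 10.75
tool_pos: [0.5008, -0.2655, 0.0662]
orientation: [179.9, 0.0, -90.2]
force: [0.6, 0.5, -0.5]
opening: 0.0297
gripper_force: 0.0
```

No contact on the way in. Close and lift.

{"op": "step_arm", "data": {"steps": [[[0, 0, 0, 0, 0, 0], [0, 0, 0, 0, 0, 0], [0, 0, 0, 0, 0, 0], [0, 0, 0, 0, 0, 0], [0, 0, 0, 0, 0, 0], [0, 0, 0, 0, 0, 0], [0, 0, 0, 0, 0, 0], [0, 0, 0, 0, 0, 0]]], "jaw": 255}}

```text
clock: 11.55
tool_pos: [0.5012, -0.2655, 0.0668]
orientation: [-180.0, -0.0, -90.2]
force: [-0.1, 0.5, 3.8]
opening: 0.0191
gripper_force: 29.9
```

{"op": "step_arm", "data": {"steps": [[[0, 0, -0.05, 0, 0, 0], [0, 0, -0.15, 0, 0, 0], [0, 0, -0.25, 0, 0, 0], [0, 0, -0.35, 0, 0, 0], [0, 0, -0.45, 0, 0, 0], [0, 0, -0.6, 0, 0, 0], [0, 0, -0.75, 0, 0, 0], [0, 0, -0.8, 0, 0, 0], [0, 0, -0.8, 0, 0, 0]]]}}

```text
clock: 12.45
tool_pos: [0.5014, -0.2655, 0.1476]
orientation: [-179.9, -0.0, -90.2]
force: [-1.0, -0.4, -0.9]
opening: 0.0192
gripper_force: 29.9
```

{"op": "step_arm", "data": {"steps": [[[0, 0, -0.1, 0, 0, 0], [0, 0, -0.25, 0, 0, 0], [0, 0, -0.45, 0, 0, 0], [0, 0, -0.65, 0, 0, 0], [0, 0, -0.8, 0, 0, 0], [0, 0, -0.8, 0, 0, 0], [0, 0, -0.8, 0, 0, 0]]]}}

```text
clock: 13.15
tool_pos: [0.5007, -0.2653, 0.2261]
orientation: [180.0, 0.0, -90.2]
force: [-1.0, 0.2, -1.3]
opening: 0.0189
gripper_force: 29.9
```

```bash
python3 - <<'E'
from h import *
plan((.529,.1205,.23),-96)
save("scene","sc2",(170,80,400,300),3); print(get_obs()["clock"])
E
```

```text
at [ 0.5007 -0.2653  0.2261] [ 1.7998e+02  3.0000e-02 -9.0240e+01]
[[-0.965 -0.067 -0.01   0.     0.     0.05 ]
 [-0.966 -0.043 -0.01   0.     0.     0.05 ]
 [-0.967 -0.018 -0.01   0.     0.     0.05 ]
 [-0.967  0.006 -0.01   0.     0.     0.05 ]]
13.2
```

View pics/sc2.png

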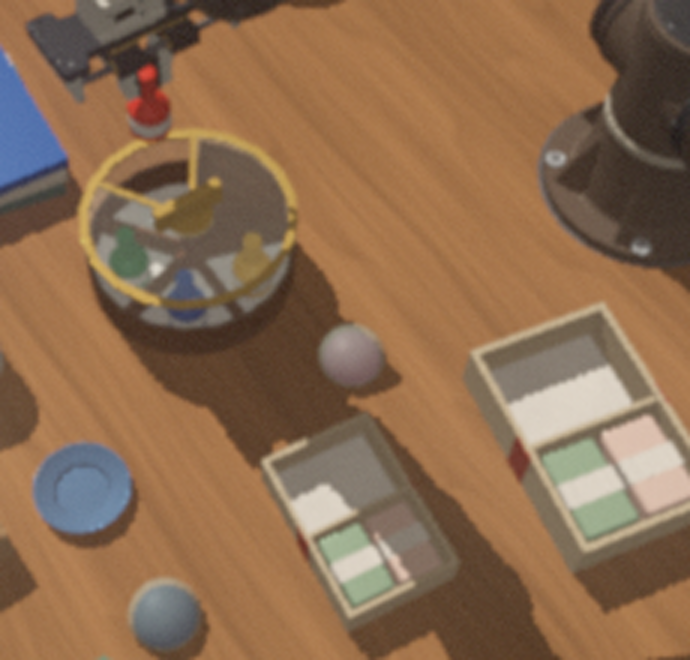

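The coral flask hangs upright at (150,105), and the other three are in place. Move over the small box.

{"op": "step_arm", "data": {"steps": [[[-0.1, -0.01, 0, 0, 0, 0.01], [-0.3, -0.02, 0, 0, 0, 0.02], [-0.5, -0.035, 0, 0, 0, 0.03], [-0.75, -0.05, 0, 0, 0, 0.04], [-0.965, -0.065, 0, 0, 0, 0.05]]]}}

```text
clock: 13.7
tool_pos: [0.5073, -0.1676, 0.2256]
orientation: [179.9, 0.0, -91.7]
force: [0.5, 0.3, -0.5]
opening: 0.0194
gripper_force: 29.9
```

{"op": "step_arm", "data": {"steps": [[[-0.25, -0.01, 0, 0, 0, 0.01], [-0.5, -0.02, 0, 0, 0, 0.03], [-0.75, -0.035, 0, 0, 0, 0.04], [-0.965, -0.045, 0, 0, 0, 0.05]]]}}

```text
clock: 14.1
tool_pos: [0.5146, -0.0711, 0.2257]
orientation: [179.9, -0.0, -93.1]
force: [0.2, 0.1, -1.7]
opening: 0.019
gripper_force: 29.9
```

{"op": "step_arm", "data": {"steps": [[[-0.25, -0.005, 0, 0, 0, 0.01], [-0.5, -0.01, 0, 0, 0, 0.03], [-0.75, -0.015, 0, 0, 0, 0.04], [-0.965, -0.02, 0, 0, 0, 0.05]]]}}

```text
clock: 14.5
tool_pos: [0.5217, 0.0251, 0.2257]
orientation: [179.9, -0.0, -94.5]
force: [0.2, 0.2, -1.0]
opening: 0.0193
gripper_force: 29.9
```

{"op": "step_arm", "data": {"steps": [[[-0.25, 0, 0, 0, 0, 0.01], [-0.5, 0, 0, 0, 0, 0.03], [-0.7, 0, 0, 0, 0, 0.04], [-0.87, 0, 0, 0, 0, 0.05], [-0.965, 0, 0, 0, 0, 0.05], [-0.965, 0, 0, 0, 0, 0.05], [-0.965, 0, 0, 0, 0, 0.05]]]}}

```text
clock: 15.2
tool_pos: [0.5296, 0.1195, 0.2262]
orientation: [180.0, -0.0, -95.9]
force: [-0.5, -0.1, -0.8]
opening: 0.0192
gripper_force: 29.9
```

```bash
python3 - <<'E'
from h import *
import pickle
plan((.529,.1205,.23),-96)
c=cam("wrist"); save("wrist","w4",None,1.5); pickle.dump(c,open("w4.pkl","wb"))
E
```

```text
at [0.5296 0.1195 0.2262] [ 1.7996e+02 -3.0000e-02 -9.5940e+01]
[[-0.009  0.007 -0.038  0.     0.     0.002]]
```

View pics/w4.png

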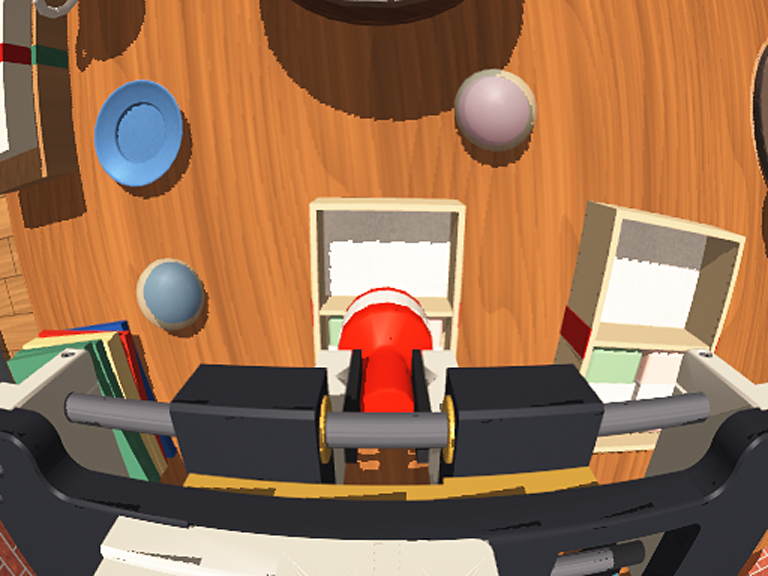

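The flask hangs in front of the box. The box's end-wall top corners are at (312,203) and (465,203), and the divider top runs (325,304) to (452,304).

```bash
python3 - <<'E'
from h import *
import pickle; c=pickle.load(open("w4.pkl","rb"))
f=lambda p,z:on_plane("wrist",np.array(p)/1.5,z,c)
a=f([(312,202),(465,202)],.045); d=f([(325,301),(452,301)],.042); print(a,d)
y=d.mean(0)-a.mean(0); y[2]=0; L=np.linalg.norm(y); y/=L; print(L,y,"half",a.mean(0)+y*(.005+.0415))
E
```

```text
[[0.58029077 0.06752515 0.045     ]
 [0.46337609 0.07973772 0.045     ]] [[0.58197478 0.14925222 0.042     ]
 [0.47850675 0.1601623  0.042     ]]
0.08151056997786661 [0.1031441  0.99466642 0.        ] half [0.52662963 0.11988343 0.045     ]
```

{"op": "step_arm", "data": {"steps": [[[0, 0.02, 0.1, 0, 0, 0], [0, 0.02, 0.3, 0, 0, 0], [0, 0.02, 0.5, 0, 0, 0], [0, 0.02, 0.7, 0, 0, 0], [0, 0.02, 0.85, 0, 0, 0], [0, 0.02, 1.0, 0, 0, 0], [0, 0.02, 1.0, 0, 0, 0]]]}}

```text
clock: 15.95
tool_pos: [0.5263, 0.1185, 0.1241]
orientation: [179.8, -0.1, -96.0]
force: [-0.5, -0.6, -0.9]
opening: 0.0192
gripper_force: 29.9
```

{"op": "step_arm", "data": {"steps": [[[0, 0, 0.15, 0, 0, 0], [0, 0, 0.3, 0, 0, 0], [0, 0, 0.4, 0, 0, 0], [0, 0, 0.5, 0, 0, 0], [0, 0, 0.56, 0, 0, 0], [0, 0, 0.6, 0, 0, 0], [0, 0, 0.62, 0, 0, 0], [0, 0, 0.63, 0, 0, 0], [0, 0, 0.63, 0, 0, 0], [0, 0, 0.63, 0, 0, 0]]]}}

```text
clock: 16.95
tool_pos: [0.5282, 0.1201, 0.0639]
orientation: [-180.0, 0.0, -96.0]
force: [0.6, -0.2, -0.6]
opening: 0.0193
gripper_force: 29.9
```

Expected contact is at about 0.062; ease down.

{"op": "step_arm", "data": {"steps": [[[0, 0, 0.005, 0, 0, 0], [0, 0, 0.01, 0, 0, 0], [0, 0, 0.015, 0, 0, 0], [0, 0, 0.02, 0, 0, 0], [0, 0, 0.02, 0, 0, 0], [0, 0, 0.02, 0, 0, 0]]]}}

```text
clock: 17.55
tool_pos: [0.5282, 0.12, 0.0618]
orientation: [-180.0, 0.0, -96.0]
force: [-0.5, -0.4, 2.1]
opening: 0.0193
gripper_force: 29.9
```

{"op": "step_arm", "data": {"steps": [[[0, 0, 0, 0, 0, 0], [0, 0, 0, 0, 0, 0], [0, 0, 0, 0, 0, 0], [0, 0, 0, 0, 0, 0], [0, 0, 0, 0, 0, 0]]], "jaw": 160}}

```text
clock: 18.05
tool_pos: [0.528, 0.12, 0.0615]
orientation: [180.0, -0.0, -96.0]
force: [-0.3, -0.3, 0.1]
opening: 0.0325
gripper_force: 0.0
```

{"op": "step_arm", "data": {"steps": [[[0, 0, -0.1, 0, 0, 0], [0, 0, -0.2, 0, 0, 0], [0, 0, -0.35, 0, 0, 0], [0, 0, -0.5, 0, 0, 0], [0, 0, -0.75, 0, 0, 0], [0, 0, -1, 0, 0, 0], [0, 0, -1, 0, 0, 0], [0, 0, -1, 0, 0, 0], [0, 0, -1, 0, 0, 0]]]}}

```text
clock: 18.95
tool_pos: [0.5275, 0.1198, 0.1614]
orientation: [180.0, -0.0, -96.0]
force: [-0.7, 1.1, 0.3]
opening: 0.0326
gripper_force: 0.0
```

```bash
python3 - <<'E'
from h import *
save("scene","sc3",(170,80,400,300),3); print(get_obs()["tool_pos"],get_obs()["force"])
E
```

```text
[0.52750201 0.11972721 0.16108927] [ 1.05895448 -0.05756209 -0.96307595]
```

View pics/sc3.png

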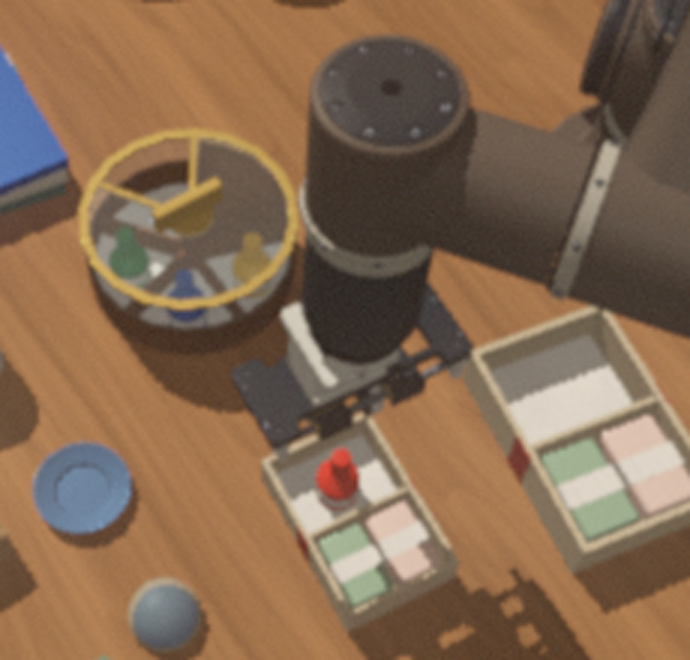

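The coral flask stands upright in the middle of the small box's empty half, at about (338,478). The gripper is clear, and the other flasks and goods are in place.

```bash
python3 -c "
from plant import *
print(close_job())"
```

```text
the job is handed in; nothing more can be done
None
```

I turned the lid, lifted the coral flask out and set it down upright and released in the small gift box's empty half. The last picture shows the other flasks and goods in view in place, and the job was handed in at about 19 s; the hand-in returned no verdict.

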